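# Reset the tripped breaker on the bench supply box

### The arm

A 6-joint arm with a two-finger parallel gripper is mounted at the origin on the work surface. World frame = base frame: x ahead of the robot, y to its left, z up, the work surface at z = 0. Lengths are in mm, angles in rad, forces in N, time in s.
With the tool pointing down it reaches from about 350 to 975 mm from the base axis. Payload 7.1 kg.
Tool frame: the origin (TCP) lies on the front face of the gripper's body, between the roots of the fingers; the fingertips stand 80 mm ahead of it and the grasp point (between the pads) lies 61 mm ahead of it (env.tips_ahead is the distance from the TCP to the fingertips, in mm); z points along the fingers, y is the direction in which the jaws open and shut (so a half turn about z gives the same grasp; the last joint's range is limited). The gripper opens to 88 mm and grips with 3 to 60 N. Pads are 20 mm wide; open, the fingers measure 115 mm over their backs; the gripper's body (75 mm by 178 mm) begins 61 mm behind the grasp point.
Start: joints at [-1.165, 0.423, 1.63, -0, 1.089, -0.019], TCP at [257.602, -569.427, 302.675] pointing down, gripper open.
Joint ranges: [-3, 3], [-0.9, 2.11], [0.09, 2.58], [-1.31, 4.45], [0.11, 2.69], [-2.54, 2.54]. Speed limits (rad/s): [2.39, 2.39, 3.01, 3.14, 3.14, 3.14].

### API

Orientations are given as a unit quaternion [x, y, z, w].
In Python, from station import env, set_gripper, viewer, workorder gives the robot as it stands. Calls block until the motion is done:
- env.reach(position, orientation): joint-space move of the TCP to a pose.
- env.move_l(position, rot=None, rate=150, f_stop=None): straight line of the TCP; rot=None keeps the orientation; rate is the mean speed in mm/s. With f_stop (N) it stops when the force on the tool has changed by that much, and returns True; else False.
- env.move_joints(angles): joint-space move.
- set_gripper(opening): finger opening in mm; the grip force is fixed at half the most; returns when the fingers have stopped.
- env.hold(seconds).
- env.ik(position, orientation): joint angles nearest the present ones, or None.
- env.read_state(): the state.
- viewer.camera(name): name is "side" or "top" or "wrist"; returns the picture (420x560x3 uint8, blue, green, red); there is no depth.
- viewer.camera_params(name): a dict with "fx", "fy", "cx", "cy" (pixels), "dist" ([k1, k2, p1, p2, k3] as OpenCV has them; the pictures are not rectified), "pose" (4x4, takes a point from camera to world coordinates); the wrist camera has in their place "tool_from_camera" (4x4, takes a point from camera to tool coordinates, whose origin is the TCP and whose axes are the flange's). Camera axes: x right, y up, looking along -z (the intrinsics and any distortion apply to the point x, -y, -z); pixel columns grow to the right and rows downward; lengths in mm; the calibration is good to about 2 mm. A picture is of the moment at which its call begins: read the wrist's pose just before it. camera_params takes no time and is no camera call.
A pose or a line that the arm cannot do raises env.IKError and nothing moves.
- workorder.sign_off(): hands the job in, once; it reports no verdict.
The state is a dict: "time_s": time; "qpos": joint angles; "dq": joint speeds; "tau": joint torques, N m; "tool_pos": TCP position; "orientation": TCP orientation; "force": force on the tool from outside, world axes, zero at the start; "wrist_torque": the same for the moment, N m; "width": finger opening in mm.
Only numpy, scipy, OpenCV 4.12 (cv2) and the standard library are available. Lean on these libraries where they do the work, as an engineer would, in place of code of your own. Each camera call takes 0.05 s, during which the arm holds its last target.

### The job

One of the three breakers in the bench's supply box has tripped: its handle stands half-way. Reset it: push its handle fully off, firmly up against its stop, so that the mechanism catches and the handle stays there, then throw it fully on so that it stays on by itself. Do not force the plastic handle, and leave the other two breakers and the things lying on the bench as they are.

Things in the scene. Friction and masses are not known exactly. Their poses are not given: they have to be found in the camera images.
- supply_box: Fixed sheet-steel supply box, 300 x 400 x 85 mm high. Origin: centre of its underside on the bench, z up. Its x axis points to its rear (three capped round sockets), the ON side, away from the robot to within 0.35 rad. Three breakers, 115 mm apart along its y, stand 20 mm out of its lid; which is in which place differs.
- tripped_breaker: The tripped moulded-case breaker: dark case 150 (x) x 90 (y) x 70 mm high. Axes as the box's: x = towards ON, -x = towards OFF. Origin: centre of its underside, 35 mm above the bench and hidden in the box. Its top face is 70 mm above the origin; a 3 mm raised surround (84 x 54 mm) lies round the handle. The handle's pivot axis (along y) is 45 mm above the origin.
- tripped_handle (a joint): Angle of the tripped handle, rad: 0 upright = tripped (sprung to there), positive towards ON, 0.42 fully ON (hard stop), negative towards OFF. The reset catch lies just before a firm OFF stop; where that is differs from start to start, from -0.30 to -0.64. Let go short of the catch, or thrown on without a reset, it springs back to 0. Once caught it rests within 0.04 of the stop.
- tripped_handle_tip (a point): Middle of the top end of the tripped handle: a straight light-grey plastic toggle, 13 mm thick (x) and 22 mm wide (y), 82 mm from its pivot to this point, so it stands 57 mm out of the case's top face when upright. It must not be pushed or squeezed with more than 15 N at any time, at its stops too.
- on_handle (a joint): Angle of the handle of a neighbouring breaker that is ON: starts at 0.42 and must stay there (snap action, positive = ON).
- on_handle_tip (a point): Top end of that handle, same shape and size as the tripped one.
- off_handle (a joint): Angle of the handle of a neighbouring spare breaker that is switched OFF: starts at -0.45 and must stay there.
- off_handle_tip (a point): Top end of that handle, same shape and size as the tripped one.
- tape_measure: Bystander, loose on the bench beside the box: tape measure, 66 x 34 x 58 mm high. Origin: centre of its underside.
- tape_roll: Bystander, loose on the bench: roll of parcel tape lying flat, 96 mm across, 45 mm high. Origin: centre of its underside.
- cutting_die: Bystander, loose on the bench: small plywood cutting die with steel rule, 150 x 100 x 24 mm. Origin: centre of its underside.
- tripped_pivot (a point): Pivot of the tripped handle, on its centre line. Pushing level on the handle 55 mm above the pivot towards OFF takes about 3 N at first and 6 to 9 N near the end; against the OFF stop the force climbs by several N per mm. Throwing it on after the reset takes 1 to 5 N; just past upright it snaps to ON by itself.

How it is judged (in metres and radians):
On the way, in this order (a step that is already met when the one before it is completed fails the run):
1. the tripped breaker's handle has been pushed to off (value of joint tripped_handle below -0.25 rad), for 0.2 s.
2. the handle has been thrown to on (value of joint tripped_handle above 0.36 rad), for 0.2 s.
At the end, for the whole second after the job is handed in: The tripped breaker's handle stands fully on by itself (above 0.36 of 0.42 rad); the other breakers stand as found, one on (above 0.36 rad), one off (below -0.38 rad); the things on the bench lie within 2 cm of where they were (value of joint each of tripped_handle, on_handle above 0.36 rad and value of joint off_handle below -0.38 rad and distance of each of tape_measure, tape_roll, cutting_die from where it was at the start of the episode below 0.02 m); the robot touches nothing.
It fails at once if the tripped breaker's handle is pushed or squeezed with more than 15 N (contact force between any of the fingers, the arm and tripped_handle above 15 N).
It fails at once if a neighbouring breaker is worked (value of joint on_handle below 0.28 rad or value of joint off_handle above -0.3 rad).
It fails at once if a thing lying about is moved more than 2 cm (distance of any of tape_measure, tape_roll, cutting_die from where it was at the start of the episode above 0.02 m).
It also fails if it takes over 48 s, if anything falls off the work surface, if the arm or the gripper's body presses on something with over 40 N, if the wrist force passes 120 N, or if a joint passes its speed limit or range.

## Working session

There is one attempt and no reset: what is moved stays moved. The work goes in short steps, each a Python script; the robot and the scene stay as the last script left them, time stands still between calls to the robot, and variables do not carry over. Pictures are saved under pics/ and viewed, and the job is handed in when it is done.

```bash
mkdir -p pics; ls; python3 - <<'E'
from station import env, set_gripper, viewer, workorder
import cv2
for n in ("side","top","wrist"):
    cv2.imwrite(f"pics/{n}0.png",viewer.camera(n))
    p=viewer.camera_params(n); print(n,{k:(v.tolist() if hasattr(v,'tolist') else v) for k,v in p.items()})
s=env.read_state(); print(s)
E
```

```text
pics
side {'fx': 405.87795388369335, 'fy': 405.87795388369335, 'cx': 279.1869242438522, 'cy': 206.9830004026165, 'dist': [0.02968659152326667, 0.0, 0.0, 0.0, 0.0], 'pose': [[-0.9681694563538432, 0.14935046564637347, -0.2008540320598895, 379.2913157934607], [-0.24929077549311696, -0.5035495495216742, 0.8272194149260277, 924.6787150616376], [0.022405647447553603, 0.8509596286474056, 0.5247529870088645, 661.7476123611672], [0.0, 0.0, 0.0, 1.0]]}
top {'fx': 481.8084599195231, 'fy': 481.8084599195231, 'cx': 276.6077460710413, 'cy': 211.7155636431759, 'dist': [-0.080702015097073, 0.0, 0.0, 0.0, 0.0], 'pose': [[-0.007658046442341309, 0.9891486726832311, -0.14671829352091434, 442.86375019328807], [-0.9999610880412951, -0.008217631262612738, -0.0032082611647343633, 56.55891956673339], [-0.0043791241083528, 0.14668801541173696, 0.9891731139727817, 1160.8376955195802], [0.0, 0.0, 0.0, 1.0]]}
wrist {'fx': 290.33877487920404, 'fy': 290.33877487920404, 'cx': 283.52667195533866, 'cy': 212.16500385143596, 'dist': [-0.05718874567791749, 0.0, 0.0, 0.0, 0.0], 'tool_from_camera': [[-0.000288251671589101
[... 238 characters left out ...]
], [0.0, 0.0, 0.0, 1.0]]}
{'time_s': 0.15, 'qpos': array([-1.16502017e+00,  4.23657471e-01,  1.63043961e+00,  4.57542986e-06,
        1.08860672e+00, -1.90002632e-02]), 'dq': array([-0.00128567, -0.00139345, -0.00481079,  0.0005332 ,  0.00122542,
        0.00029835]), 'tau': array([ 5.42826565e-04, -5.44982958e+01, -2.73921007e+01,  6.44226372e-02,
        2.03621155e-02, -5.53861605e-05]), 'tool_pos': array([ 257.47685875, -569.16552755,  302.11452296]), 'orientation': array([ 9.77530353e-01,  2.10793977e-01, -1.04784849e-04, -5.45609339e-04]), 'force': array([ 0.13874949,  0.07619927, -0.40195498]), 'wrist_torque': array([ 0.03612367, -0.04265486,  0.05770669]), 'width': 87.83625466647976}
```

View pics/side0.png

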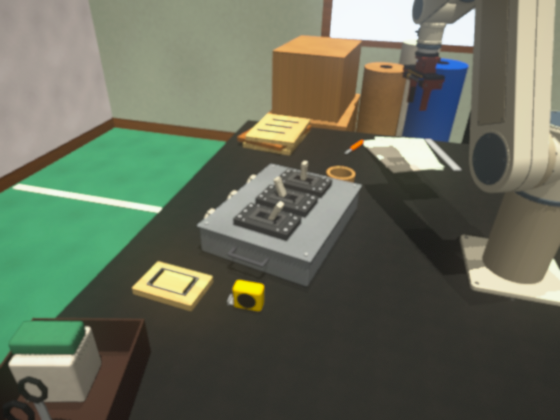

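View pics/top0.png

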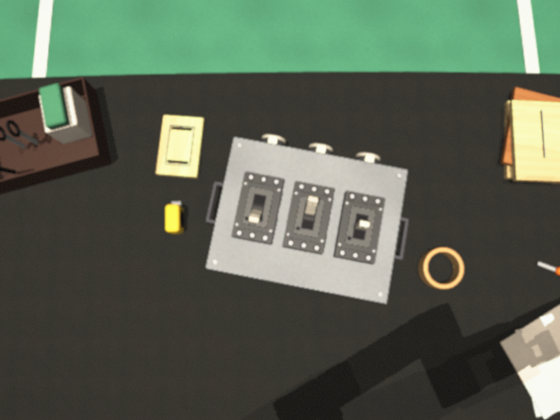

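View pics/wrist0.png

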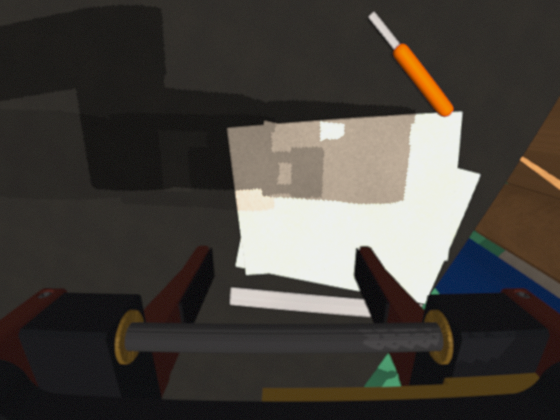

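```bash
cat > h.py <<'E'
import numpy as np, cv2
from station import env, set_gripper, viewer, workorder
from scipy.spatial.transform import Rotation as R
def ray(P,uv,pose=None):
    K=np.array([[P['fx'],0,P['cx']],[0,P['fy'],P['cy']],[0,0,1.]])
    n=cv2.undistortPoints(np.array(uv,float).reshape(-1,1,2),K,np.array(P['dist'])).reshape(-1,2)
    d=np.c_[n[:,0],-n[:,1],-np.ones(len(n))]
    T=np.array(P['pose'] if pose is None else pose)
    return T[:3,3], d@T[:3,:3].T
def onplane(P,uv,z,pose=None):
    o,d=ray(P,uv,pose); return o+d*((z-o[2])/d[:,2])[:,None]
def proj(P,X,pose=None):
    T=np.linalg.inv(np.array(P['pose'] if pose is None else pose))
    c=np.atleast_2d(X)@T[:3,:3].T+T[:3,3]
    K=np.array([[P['fx'],0,P['cx']],[0,P['fy'],P['cy']],[0,0,1.]])
    q=np.c_[c[:,0],-c[:,1],-c[:,2]]
    return cv2.projectPoints(q,np.zeros(3),np.zeros(3),K,np.array(P['dist']))[0].reshape(-1,2)
E
python3 - <<'E'
import cv2
a=cv2.imread('pics/top0.png'); cv2.imwrite('pics/topz.png',cv2.resize(a[125:310,195:420],None,fx=3.5,fy=3.2,interpolation=cv2.INTER_CUBIC)[:592,:])
a=cv2.imread('pics/side0.png'); cv2.imwrite('pics/sidez.png',cv2.resize(a[150:280,195:375],None,fx=4.4,fy=4.4,interpolation=cv2.INTER_CUBIC))
from h import *
# lid mask
t=cv2.imread('pics/top0.png'); hsv=cv2.cvtColor(t,cv2.COLOR_BGR2HSV)
m=((hsv[...,1]<60)&(hsv[...,2]>95)).astype(np.uint8); m[:, :190]=0; m[:,420:]=0; m[:100]=0;m[315:]=0
cs,_=cv2.findContours(m,cv2.RETR_EXTERNAL,2); c=max(cs,key=cv2.contourArea)
print(cv2.contourArea(c)); ap=cv2.approxPolyDP(cv2.convexHull(c),8,True).reshape(-1,2); print(ap)
P=viewer.camera_params('top'); W=onplane(P,ap,85); print(W.round(1)); print(np.linalg.norm(W-np.roll(W,1,0),axis=1))
E
```

```text
25807.5
[[233 137]
 [276 134]
 [407 169]
 [405 238]
 [385 304]
 [205 267]
 [206 217]]
[[ 778.3  159.8   85. ]
 [ 784.5   60.1   85. ]
 [ 699.3 -240.6   85. ]
 [ 540.2 -228.4   85. ]
 [ 394.4 -177.7   85. ]
 [ 479.3  220.5   85. ]
 [ 591.7  219.6   85. ]]
[196.00424976  99.90291362 312.53823666 159.48762874 154.35750011
 407.14886589 112.41275087]
```

View pics/topz.png

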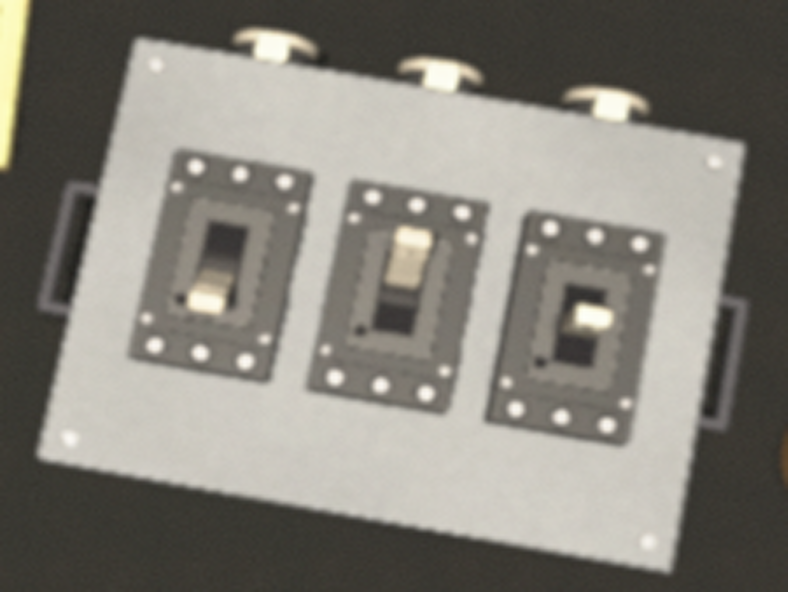

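View pics/sidez.png

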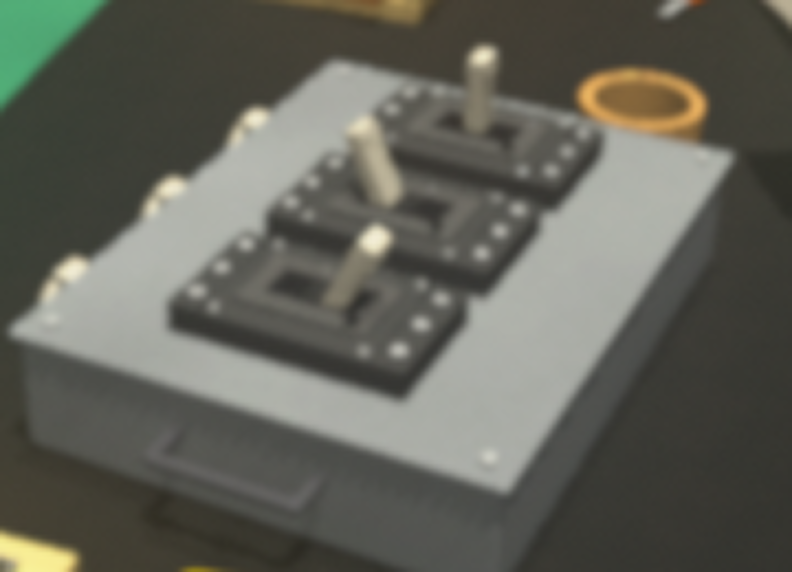

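```bash
python3 - <<'E'
from h import *
f=lambda L:(np.array(L,float)+.5)/[3.5,3.2]-.5+[195,125]
g=lambda L:(np.array(L,float)+.5)/4.4-.5+[195,150]
P=viewer.camera_params('top');S=viewer.camera_params('side')
B=onplane(P,f([(135,38),(746,143),(672,573),(37,460)]),85); print(B.round(1),np.linalg.norm(B-np.roll(B,1,0),axis=1).round(1)); print('box c',B.mean(0).round(1))
T=onplane(P,f([(527,212),(665,234),(627,445),(485,422)]),105); print(T.round(1),np.linalg.norm(T-np.roll(T,1,0),axis=1).round(1)); c=T.mean(0);print('brk c',c.round(1))
for Q in(B,T):
  x=(Q[0]+Q[1]-Q[2]-Q[3]); y=Q[0]+Q[3]-Q[1]-Q[2]; print('yaw',np.arctan2(x[1],x[0]),np.arctan2(-y[0],y[1]))
print('tip top z162',onplane(P,f([(593,317)]),162).round(1))
print('tip side z162',onplane(S,g([(484,53)]),162).round(1))
a,d=ray(P,f([(593,317)]));b,e=ray(S,g([(484,53)]))
M=np.c_[d[0],-e[0]]; k=np.linalg.lstsq(M,b-a,rcond=None)[0]; print('tri',a+d[0]*k[0],b+e[0]*k[1])
for n,yaw in(('side',0),):
  print(onplane(S,g([(735,155),(508,493),(10,332),(335,60)]),85).round(1))
E
```

```text
[[ 779.5  159.3   85. ]
 [ 698.4 -242.4   85. ]
 [ 395.  -181.4   85. ]
 [ 476.2  220.    85. ]] [309.3 409.8 309.5 409.5]
box c [587.3 -11.1  85. ]
[[ 645.2  -93.5  105. ]
 [ 628.9 -181.4  105. ]
 [ 482.7 -151.7  105. ]
 [ 499.3  -63.1  105. ]] [149.   89.4 149.2  90.2]
brk c [ 564.  -122.4  105. ]
yaw -0.19795373311514766 -0.19925363307282087
yaw -0.2028428165039319 -0.1841255244902364
tip top z162 [[ 564.1 -123.   162. ]]
tip side z162 [[ 562.3 -124.2  162. ]]
tri [ 564.02646145 -122.86013513  162.68732182] [ 562.15178372 -123.09936918  162.50276256]
[[ 394.5 -177.2   85. ]
 [ 476.2  220.6   85. ]
 [ 776.2  157.6   85. ]
 [ 694.6 -241.    85. ]]
```

```bash
cat >> h.py <<'E'
yaw=-0.198; ex=np.array([np.cos(yaw),np.sin(yaw),0]); ey=np.array([-np.sin(yaw),np.cos(yaw),0])
piv=np.array([563.5,-122.7,80.])
Q=R.from_matrix(np.c_[ey,ex,[0,0,-1]]).as_quat()
def tcp(x,z): # x = tool centre along box x rel. pivot; z = fingertip height above pivot
    return piv+ex*x+np.array([0,0,z+env.tips_ahead])
E
python3 - <<'E'
from h import *
print(env.tips_ahead, np.linalg.det(R.from_quat(Q).as_matrix()))
print(env.ik(tcp(0,140),Q))
env.reach(tcp(0,125),Q); env.move_l(tcp(0,60),rate=80)
s=env.read_state(); print(s['time_s'],s['tool_pos'],tcp(0,60),s['qpos'],s['force'],s['orientation'],Q,s['width'])
cv2.imwrite('pics/w1.png',viewer.camera('wrist')); cv2.imwrite('pics/s1.png',viewer.camera('side'))
for i in range(3): env.hold(.1); print(env.read_state()['force'])
E
```

```text
80.0 1.0000000000000002
[-2.35035532e-01  3.55911221e-01  1.74110797e+00 -4.44089210e-16
  1.04457346e+00 -3.70355324e-02]
3.0667 [ 563.84176808 -122.75289633  220.36314253] [ 563.5 -122.7  220. ] [-2.34987690e-01  4.60583306e-01  1.79525456e+00  3.07546580e-06
  8.84985551e-01 -3.70302249e-02] [-0.61694296 -0.35266979 -0.30788642] [7.73520791e-01 6.33770808e-01 2.33525874e-04 3.05609396e-04] [0.77353371 0.63375516 0.         0.        ] 87.59143877770647
[-0.28447622 -0.13296053  0.59777   ]
[-0.55758223  0.54924845  0.18524373]
[ 0.02390121  1.37968253 -0.23692055]
```

View pics/w1.png

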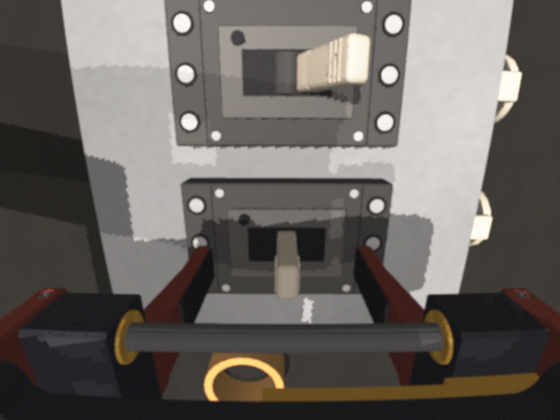

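View pics/s1.png

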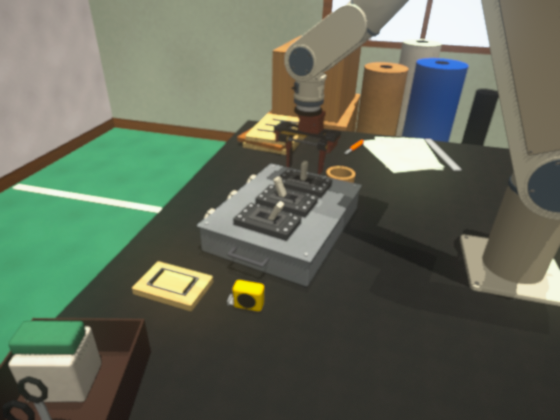

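Wrist view: the upright handle (tip ≈ (286,265)) stands centred between the fingers (tips ≈ x 210 and 357 px). The side view agrees. Next I push towards OFF slowly, watching the force.

```bash
cat >> h.py <<'E'
def F(n=4):
    L=[]
    for i in range(n):
        env.hold(.02); L.append(env.read_state()['force'])
    return np.mean(L,0)
E
python3 - <<'E'
from h import *
env.move_l(tcp(-34,60),rate=60); env.hold(.15)
f0=F(6); t0=env.read_state()['time_s']; print(t0,f0.round(2))
x=-34; log=[]
while x>-88:
    n=np.linalg.norm(log[-1][1]) if log else 0
    st=1.5 if x>-50 else 0.75
    x-=st; env.move_l(tcp(x,60),rate=15)
    f=F(4)-f0; fx=f@ex; log.append((x,f)); s=env.read_state()
    print(round(x,2),round(float((s['tool_pos']-piv)@ex),2),'fx %.2f fy %.2f fz %.2f |f| %.2f t %.2f'%(fx,f@ey,f[2],np.linalg.norm(f),s['time_s']))
    if np.linalg.norm(f)>9.5: print('stop');break
    if s['time_s']>24: print('time');break
E
```

```text
4.4333 [ 0.16 -0.18  0.2 ]
-35.5 -35.42 fx 0.12 fy 0.35 fz -0.64 |f| 0.74 t 4.75
-37.0 -36.64 fx 2.61 fy 0.72 fz -1.82 |f| 3.26 t 5.07
-38.5 -38.24 fx 3.31 fy 0.45 fz -0.35 |f| 3.36 t 5.38
-40.0 -39.84 fx 3.38 fy 0.33 fz 1.55 |f| 3.74 t 5.70
-41.5 -41.31 fx 3.07 fy 0.13 fz 2.90 |f| 4.23 t 6.02
-43.0 -43.04 fx 3.08 fy 0.33 fz 2.37 |f| 3.90 t 6.33
-44.5 -44.48 fx 3.86 fy 0.80 fz 3.01 |f| 4.96 t 6.65
-46.0 -46.13 fx 3.67 fy 0.55 fz 3.07 |f| 4.81 t 6.97
-47.5 -47.51 fx 4.21 fy 0.35 fz 1.41 |f| 4.46 t 7.28
-49.0 -49.31 fx 3.88 fy 0.21 fz -0.29 |f| 3.90 t 7.60
-50.5 -50.67 fx 4.31 fy 0.80 fz -2.11 |f| 4.86 t 7.92
-51.25 -51.21 fx 4.77 fy 0.11 fz -2.53 |f| 5.40 t 8.23
-52.0 -51.79 fx 5.52 fy 0.20 fz -3.32 |f| 6.45 t 8.55
-52.75 -52.33 fx 6.05 fy 0.30 fz -2.61 |f| 6.59 t 8.87
-53.5 -53.57 fx 3.63 fy 0.04 fz -0.67 |f| 3.69 t 9.18
-54.25 -54.27 fx 4.33 fy -0.25 fz -1.58 |f| 4.62 t 9.50
-55.0 -54.85 fx 5.14 fy -0.32 fz -2.07 |f| 5.55 t 9.82
-55.75 -55.38 fx 5.43 fy -0.31 fz -2.18 |f| 5.86 t 10.13
-56.5 -55.93 fx 6.37 fy 0.23 fz -2.63 |f| 6.90 t 10.45
-57.25 -56.48 fx 7.24 fy 0.07 fz -2.39 |f| 7
[... 656 characters left out ...]
fz -0.45 |f| 3.57 t 14.57
-67.0 -67.26 fx 2.76 fy -0.22 fz -0.55 |f| 2.82 t 14.88
-67.75 -67.77 fx 3.30 fy 0.46 fz -0.77 |f| 3.42 t 15.20
-68.5 -68.3 fx 4.59 fy -0.29 fz -1.15 |f| 4.74 t 15.52
-69.25 -68.82 fx 4.77 fy -0.30 fz -0.30 |f| 4.79 t 15.83
-70.0 -69.3 fx 6.10 fy -0.18 fz -1.21 |f| 6.22 t 16.15
-70.75 -70.59 fx 4.00 fy 0.30 fz -0.17 |f| 4.01 t 16.47
-71.5 -71.1 fx 5.28 fy 0.10 fz -0.76 |f| 5.33 t 16.78
-72.25 -71.55 fx 6.04 fy 0.10 fz -0.99 |f| 6.12 t 17.10
-73.0 -71.93 fx 7.60 fy -0.20 fz -0.56 |f| 7.62 t 17.42
-73.75 -72.31 fx 8.59 fy 0.06 fz -1.27 |f| 8.69 t 17.73
-74.5 -72.69 fx 9.23 fy -0.33 fz -0.91 |f| 9.28 t 18.05
-75.25 -73.13 fx 9.62 fy -0.11 fz -1.20 |f| 9.69 t 18.37
stop
```

```bash
python3 - <<'E'
from h import *
f0=np.array([.16,-.18,.2]); x=-75.25
for i in range(3):
    x-=0.6; env.move_l(tcp(x,60),rate=12); f=F(4)-f0; s=env.read_state()
    print(x,round(float((s['tool_pos']-piv)@ex),2),'fx %.2f |f| %.2f t %.2f'%(f@ex,np.linalg.norm(f),s['time_s']))
    if np.linalg.norm(f)>10.6: break
for x in (-73,-71,-69,-66):
    env.move_l(tcp(x,60),rate=20); f=F(3)-f0; s=env.read_state()
    print(x,round(float((s['tool_pos']-piv)@ex),2),'fx %.2f |f| %.2f t %.2f'%(f@ex,np.linalg.norm(f),s['time_s']))
cv2.imwrite('pics/w2.png',viewer.camera('wrist')); cv2.imwrite('pics/s2.png',viewer.camera('side'))
a=cv2.imread('pics/s2.png'); cv2.imwrite('pics/s2z.png',cv2.resize(a[130:260,215:395],None,fx=4.4,fy=4.4,interpolation=cv2.INTER_CUBIC))
E
```

```text
-75.85 -73.43 fx 10.49 |f| 10.54 t 18.68
-76.44999999999999 -73.74 fx 11.32 |f| 11.43 t 19.00
-73 -72.06 fx 4.40 |f| 6.34 t 19.38
-71 -70.75 fx 2.95 |f| 6.47 t 19.68
-69 -69.19 fx 2.30 |f| 3.45 t 19.98
-66 -66.51 fx 0.98 |f| 2.09 t 20.32
```

View pics/w2.png

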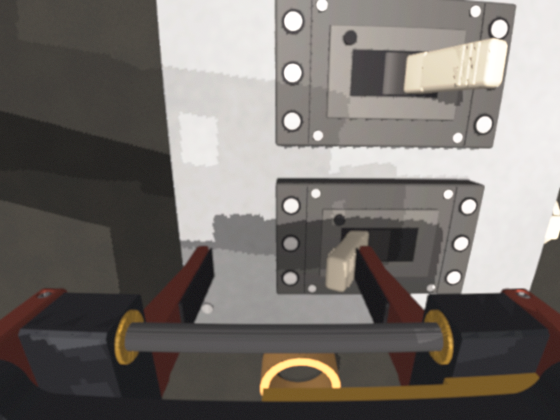

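View pics/s2z.png

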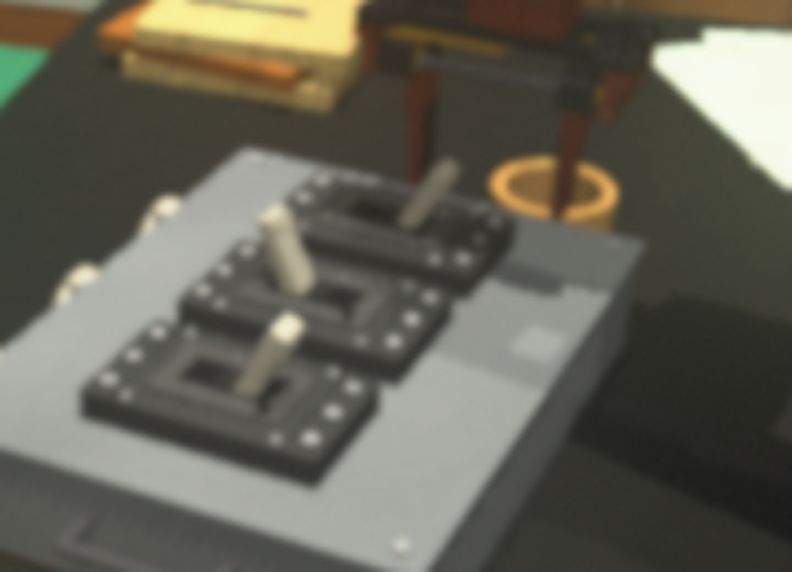

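Wrist view: the handle leans to OFF at (345,262), with the finger beside it at x ≈ 362 px. The side view shows the handle leaning more than the spare OFF one, with no finger pressing on it. I'll move clear to see whether it stays.

```bash
python3 - <<'E'
from h import *
env.move_l(tcp(-25,60),rate=60); env.hold(.1); f=F(3); print(f,env.read_state()['time_s'])
cv2.imwrite('pics/w3.png',viewer.camera('wrist'))
E
```

```text
[ 0.48669978  0.12658689 -0.16955858] 21.4083
```

View pics/w3.png

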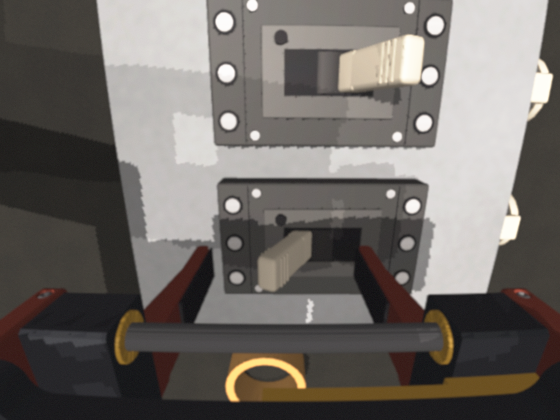

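The handle stays at OFF by itself: its tip is at about (270,270), well clear of both fingers. The catch has engaged, so I throw it ON.

```bash
python3 - <<'E'
from h import *
env.move_l(tcp(-9,60),rate=50); env.hold(.1); f0=F(4); x=-9; pk=0
while x<52:
    x+=2; env.move_l(tcp(x,60),rate=25); f=F(3)-f0; s=env.read_state(); n=np.linalg.norm(f)
    print(x,round(float((s['tool_pos']-piv)@ex),2),'fx %.2f fz %.2f |f| %.2f t %.2f'%(f@ex,f[2],n,s['time_s']))
    if n>10.5: print('high');break
    if x>=42 and n<1.5: print('free');break
    if s['time_s']>38: break
cv2.imwrite('pics/w4.png',viewer.camera('wrist'))
E
```

```text
-7 -7.0 fx -0.23 fz 0.16 |f| 0.48 t 22.39
-5 -4.92 fx -0.16 fz -0.09 |f| 0.70 t 22.69
-3 -2.95 fx 0.41 fz 0.17 |f| 0.49 t 22.99
-1 -0.96 fx 0.51 fz 0.50 |f| 0.71 t 23.29
1 1.06 fx -0.25 fz -0.17 |f| 0.30 t 23.59
3 2.76 fx -1.74 fz 1.72 |f| 2.53 t 23.89
5 4.92 fx -2.84 fz 2.48 |f| 3.86 t 24.19
7 7.19 fx -2.04 fz 2.11 |f| 2.94 t 24.49
9 9.18 fx -1.98 fz 1.55 |f| 2.52 t 24.79
11 11.19 fx -1.13 fz 1.11 |f| 1.59 t 25.09
13 13.15 fx -0.93 fz 0.73 |f| 1.21 t 25.39
15 15.15 fx -1.74 fz 1.37 |f| 2.22 t 25.69
17 17.13 fx -0.74 fz 1.25 |f| 1.46 t 25.99
19 19.12 fx -1.09 fz 1.27 |f| 1.68 t 26.29
21 21.11 fx -1.02 fz 0.89 |f| 1.36 t 26.59
23 23.13 fx -0.63 fz 0.60 |f| 0.87 t 26.89
25 25.12 fx -0.52 fz 0.74 |f| 1.05 t 27.19
27 27.14 fx -0.68 fz 0.67 |f| 0.98 t 27.49
29 29.1 fx -0.55 fz 0.24 |f| 0.61 t 27.79
31 31.11 fx -0.31 fz 0.46 |f| 0.60 t 28.09
33 33.1 fx -0.67 fz 0.08 |f| 0.73 t 28.39
35 35.1 fx -0.27 fz 0.15 |f| 0.46 t 28.69
37 37.09 fx -0.35 fz 0.05 |f| 0.54 t 28.99
39 39.12 fx -0.33 fz -0.10 |f| 0.47 t 29.29
41 41.12 fx -0.52 fz 0.19 |f| 0.60 t 29.59
43 43.12 fx 0.61 fz 0.15 |f| 0.72 t 29.89
free
```

View pics/w4.png

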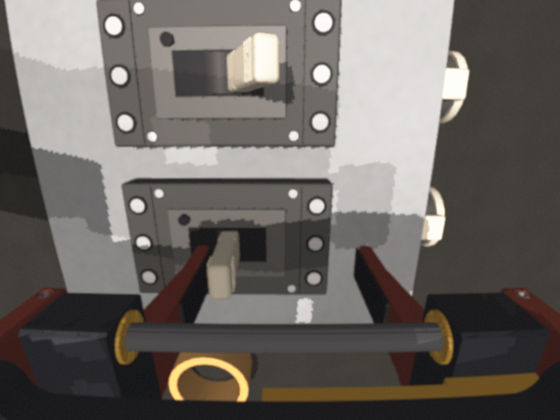

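The handle is about upright and still against the left finger (tip ≈ (222,285)). It hasn't snapped yet, so I keep going.

```bash
python3 - <<'E'
from h import *
f0=np.array([.2,0,0]); x=43
while x<64:
    x+=3; env.move_l(tcp(x,60),rate=25); f=F(3)-f0; s=env.read_state(); n=np.linalg.norm(f)
    print(x,'fx %.2f fz %.2f |f| %.2f t %.2f'%(f@ex,f[2],n,s['time_s']))
    if n>7: print('high');break
    if x>=52:
        cv2.imwrite('pics/w5.png',viewer.camera('wrist')); break
E
```

```text
46 fx -0.16 fz -0.30 |f| 0.43 t 30.26
49 fx -0.15 fz -0.02 |f| 0.47 t 30.57
52 fx -0.52 fz 0.07 |f| 0.64 t 30.89
```

View pics/w5.png

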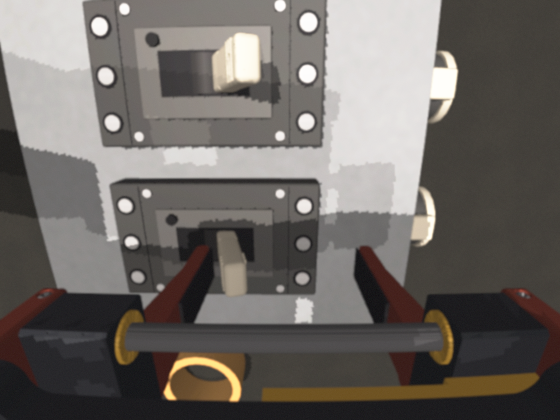

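The handle has left the finger. I centre the gripper round it, lift clear and check.

```bash
python3 - <<'E'
from h import *
env.move_l(tcp(32,60),rate=80); env.move_l(tcp(32,150),rate=120); env.move_l(tcp(32,150)+[0,-150,80],rate=200)
env.hold(.2)
s=cv2.imwrite('pics/s6.png',viewer.camera('side')); cv2.imwrite('pics/t6.png',viewer.camera('top'))
a=cv2.imread('pics/s6.png'); cv2.imwrite('pics/s6z.png',cv2.resize(a[150:280,195:375],None,fx=4.4,fy=4.4,interpolation=cv2.INTER_CUBIC))
s=env.read_state();print(s['time_s'],s['force'])
E
```

```text
33.5417 [-0.4301493   0.35759145 -0.78251013]
```

View pics/s6z.png

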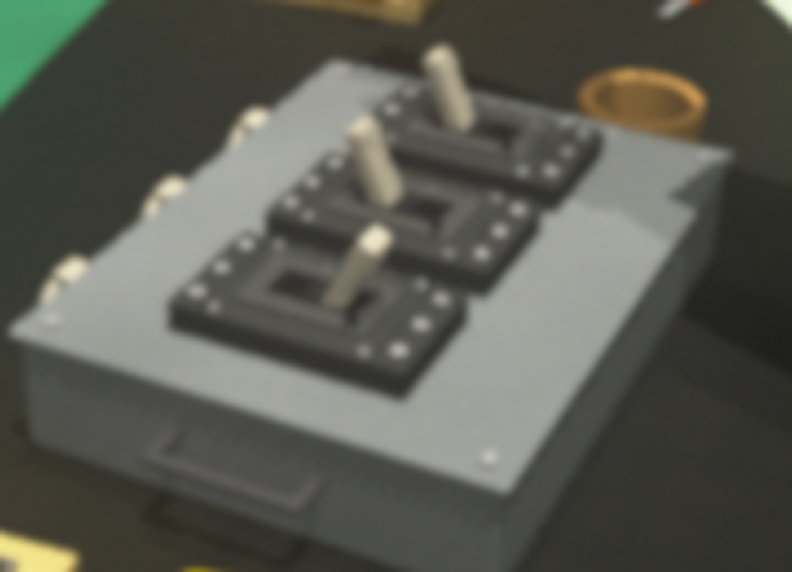

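View pics/t6.png

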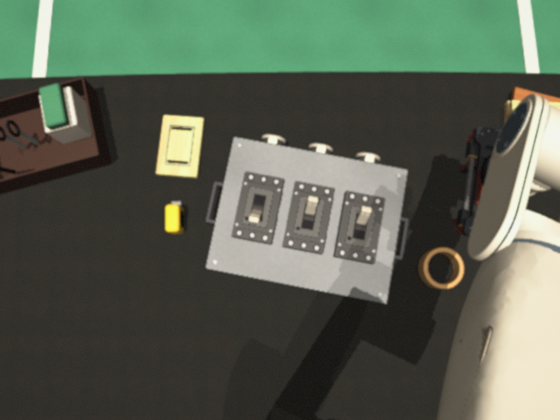

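Both views show the handle leaning ON with the arm clear: tip at (438,54) in the side zoom and about (365,212) in the top view. The neighbours and the loose things look as before. A quick numeric check against the 0.42 position follows, then I sign off.

```bash
python3 - <<'E'
from h import *
S=viewer.camera_params('side')
for a in (0,.3,.36,.42):
    u=proj(S,piv+82*(np.sin(a)*ex+np.array([0,0,np.cos(a)])))[0]; print(a,((u-[195,150]+.5)*4.4-.5).round(1))
d=[cv2.absdiff(cv2.imread(f'pics/{n}0.png'),cv2.imread(f'pics/{m}6.png')).max(2) for n,m in(('top','t'),('side','s'))]
for nm,D,(r0,r1,c0,c1) in (('die top',d[0],(110,182,150,210)),('measure top',d[0],(198,238,160,190)),('roll top',d[0],(250,290,420,450)),('measure side',d[1],(275,315,225,270)),('left+mid breakers side',d[1],(172,240,232,320))):
    print(nm,np.percentile(D[r0:r1,c0:c1],[50,99]))
print(env.read_state()['time_s'])
workorder.sign_off()
E
```

```text
0 [481.8  53.7]
0.3 [447.6  51.2]
0.36 [441.  52.]
0.42 [434.6  53.1]
die top [13. 18.]
measure top [ 7. 18.]
roll top [27. 96.]
measure side [ 6. 13.]
left+mid breakers side [ 7. 32.]
33.5417
the job is handed in; nothing more can be done
```

The tripped breaker is reset and ON, and I signed the job off at about 33.5 s of the 48 s allowed. The sign-off gives no verdict.

**What I did:** I found the tripped breaker in the place on the robot's right (lowest y). With the open fingers either side of its handle, I pushed it towards OFF in small steps. The force reached 11.4 N against the stop, averaged over each step, with the 15 N limit in mind. With the finger drawn clear, the handle stayed at OFF. I then pushed it back with the other finger (3.9 N at most) until it snapped ON, and lifted the gripper away.

**Last checks:**
- **Tripped handle:** its tip in the side view matches an angle of about 0.39 rad, to within roughly 0.03. It leans like the neighbouring ON handle and stands by itself. That is close to the 0.36 threshold, so this check alone doesn't settle it.
- **Neighbouring breakers:** both look unchanged in the side and top views.
- **Tape measure and cutting die:** the before-and-after pictures show no movement.
- **Tape roll:** the before-and-after comparison showed some difference there. The arm stood near it and its shadow fell there. The roll is in the same place by eye in both views, and the arm did not go down near it.

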